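# Fasten the last stud of the pipe access cover

### The arm

A 6-joint arm with a two-finger parallel gripper is mounted at the origin on the work surface. World frame = base frame: x ahead of the robot, y to its left, z up, the work surface at z = 0. Lengths are in m, angles in rad, forces in N, time in s.
With the tool pointing down it reaches from about 0.25 to 0.8 m from the base axis. Payload 3.9 kg.
Tool frame: the origin (TCP) lies at the very end of the fingers, on their centre line; the grasp point (between the pads) lies 19 mm behind it; z points along the fingers, y is the direction in which the jaws open and shut (so a half turn about z gives the same grasp; the last joint's range is limited). The gripper opens to 85 mm and grips with 20 to 120 N. Pads are 22 mm wide; open, the fingers measure 114 mm over their backs; the gripper's body (76 mm by 85 mm) begins 54 mm behind the grasp point. The pads swing forward as they close: fully open they stand 13 mm farther back than shut.
Start: joints at [1.118, 0.26, -0.138, 1.173, 0, 1.571], TCP at [0.23, 0.472, 0.231] pointing down, gripper open.
Joint ranges: [-2.78, 2.78], [-0.83, 1.72], [-1.28, 1.37], [-1.9, 2.12], [-1.57, 1.48], [-3.14, 3.14]. Speed limits (rad/s): [2.57, 2.57, 3.14, 3.14, 3.14, 3.14].

### API

Orientations are given as a unit quaternion [w, x, y, z].
In Python, from rig import sensors, optics, hand_in gives the robot as it stands.
- The arm moves only by the tool servo_tool, never from a script. Its argument "rows" is a list of rows, each a list of 5 numbers: the shift along the tool's x, y, z in mm, then the turn about the tool's z in rad, then the finger opening in mm, from 0 to 85.4. A call has exactly 5 rows; each row shifts and turns the pose as measured when the row begins, along the tool's axes as they then stand; what a row does not reach is not made up. A row lasts 1/8 s, in which the tool goes at most 62.5 mm and 10.7 degrees, less where a joint would pass 70% of its speed; a pose out of reach is approached as far as the arm can. A call with a gripper value outside its range is refused whole. The fingers move at their own pace and stop on an object; the grip force is fixed at half the most. Time passes only in rows, so rows that do not move let the fingers close, or fill a call up. It gives the time, the measured TCP pose, the force and the opening at its end, in the units of the state.
- sensors.get_obs(): the state, without advancing time (a new reading comes with each control period).
- optics.read_camera(name): name is "scene" or "top"; returns the picture (480x640x3 uint8, blue, green, red); there is no depth.
- optics.camera_params(name): a dict with "mtx" (3x3 intrinsics, pixels), "origin" and "orientation" of the camera in the world. Camera axes: x right, y down, z forward; pixel columns grow to the right and rows downward; lengths in m; the calibration is good to about 2 mm. A picture is of the moment at which its call begins. camera_params takes no time and is no camera call.
- hand_in(): hands the job in, once; it reports no verdict.
The state is a dict: "time": time; "qpos": joint angles; "qd": joint speeds; "joint_efforts": joint torques, N m; "position": TCP position; "ee_rot": TCP orientation; "contact_force": force on the tool from outside, world axes, zero at the start; "ft_torque": the same for the moment, N m; "opening": finger opening in m.
Only numpy, scipy, OpenCV 4.12 (cv2) and the standard library are available. Lean on these libraries where they do the work, as an engineer would, in place of code of your own. Each camera call takes 0.05 s, during which the arm holds its last target.

### The job

The grey access cover in the floor of the sink cupboard is held by two blue-winged quarter-turn studs, and one of them is still undone: it stands up higher and its blue wing lies across the cover instead of along it. Press that stud down and turn it a quarter turn clockwise until its wing lies along the cover, then let go so that it springs up into its catch and stays there. Leave the other stud fastened.

Things in the scene. Friction and masses are not known exactly. Their poses are not given: they have to be found in the camera images.
- loose_grip (a point): Undone stud: point on its axis, mid-height of its blue wing, an upright bar 44 long, 12 thick, 26 mm high, gripped across its thickness from above. Point: 13 mm under the wing's top, 13 mm over the steel collar (48 mm wide disc) below it, 46 mm over the cupboard floor. x along the wing, z up. Cover: grey, 260 x 130 x 8 mm, any yaw; a stud 75 mm either side of its middle on the long midline.
- loose_turn (a joint): Turn of the undone stud about its vertical axis, rad, growing clockwise seen from above. 0: wing square across the cover; 1.57: wing along the cover. Starts between 0.03 and 0.3. Unless pressed it jams at about 0.35; pressed, it turns easily to a stop at 1.8. From 1.4 to 1.8 it is under its catch: aim for 1.58.
- loose_press (a joint): How far the undone stud is pressed down, m: 0 up, stop at 0.014. A spring pushes up with 3.5 N at 0, 7 N at the stop. Press past 0.008 (aim for 0.011) to turn it; 15 mm are free under the collar. Let go with the turn past 1.4, it springs up to 0.004 into the catch and cannot turn back; let go short of that, it stays at 0.008, not fastened.
- shut_turn (a joint): Turn of the other stud, of the same make, 150 mm away along the cover, already fastened: about 1.57 rad, wing along the cover, 4 mm lower than the undone one. Leave it so.

How it is judged:
At the end, for the whole second after the job is handed in: The undone stud has been pressed and turned to within about 0.23 rad of along the cover (turn between 1.34 and 1.86 rad), has sprung up into its catch (press between 2 and 6.5 mm, resting at about 4 mm) and is at rest; the other stud is still fastened (turn between 1.3 and 1.86 rad) (value of joint loose_turn between 1.34 and 1.86 rad and value of joint loose_press between 0.002 and 0.0065 m and value of joint shut_turn between 1.3 and 1.86 rad and velocity of joint loose_turn between -0.1 and 0.1 rad/s); the robot touches nothing.
It fails at once if the other, fastened stud is turned out of its catch (value of joint shut_turn below 1.25 rad).
It also fails if it takes over 32 s, if anything falls off the work surface, if the arm or the gripper's body presses on something with over 40 N, if the wrist force passes 120 N, or if a joint passes its speed limit or range.

## Working session

There is one attempt and no reset: what is moved stays moved. The work goes in short steps, Python scripts to look and compute and a tool call to move; the robot and the scene stay as the last step left them, time stands still between calls to the robot, and variables do not carry over. Pictures are saved under pics/ and viewed, and the job is handed in when it is done.

Besides the shell and the picture viewer there is one more tool, called after "Emit:" as name([rows], argument=value, ...), one row to a line, values as JSON. servo_tool: Moves the arm, as the interface text tells. Its arguments: {"type":"object","properties":{"rows":{"type":"array"}},"required":["rows"]}

```bash
mkdir -p pics; ls
python3 - <<'E'
from rig import sensors, optics
import cv2
o=sensors.get_obs();print({k:o[k] for k in('time','position','ee_rot','contact_force','opening')})
for n in('scene','top'):
    cv2.imwrite(f'pics/{n}0.png',optics.read_camera(n));print(optics.camera_params(n))
E
```

```text
pics
{'time': 0.0, 'position': array([0.22937312, 0.47147622, 0.23048388]), 'ee_rot': array([-2.16946231e-04,  2.24453135e-01,  9.74484403e-01, -9.44042068e-04]), 'contact_force': array([-0.17537214,  0.69675327,  0.17672599]), 'opening': 0.08540416629445284}
{'mtx': array([[493.96565155,   0.        , 322.40081238],
       [  0.        , 493.96565155, 233.35949856],
       [  0.        ,   0.        ,   1.        ]]), 'origin': array([ 0.96167705, -0.20898454,  0.53481469]), 'orientation': array([-0.33738908,  0.81280257,  0.43443032, -0.19180952])}
{'mtx': array([[504.685908  ,   0.        , 325.95585079],
       [  0.        , 504.685908  , 238.9166808 ],
       [  0.        ,   0.        ,   1.        ]]), 'origin': array([0.47000051, 0.03749258, 0.73388131]), 'orientation': array([ 0.06869963, -0.69324569,  0.71561299, -0.05088053])}
```

View pics/scene0.png

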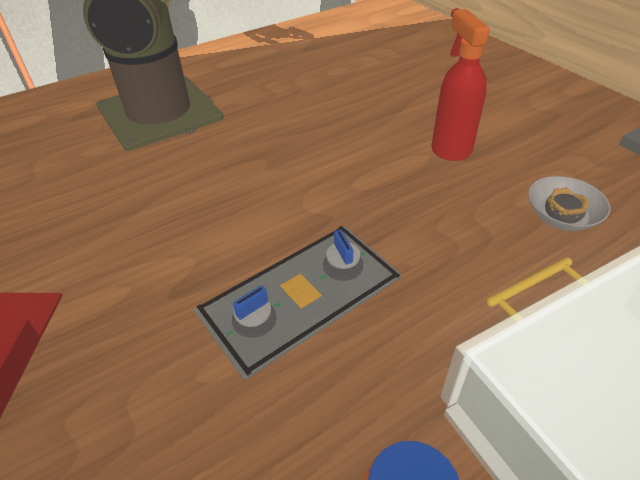

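View pics/top0.png

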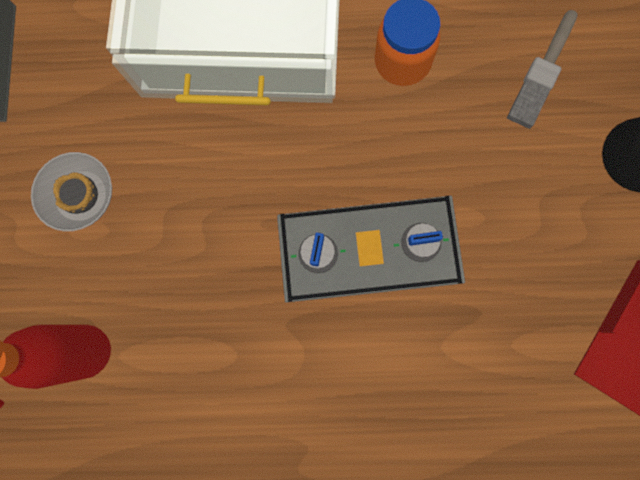

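The undone stud is at about (317,249) in top and (343,248) in scene. The fastened one is at (425,239) in top and (251,302) in scene. The way above them is clear.

```bash
cat > h.py <<'E'
import numpy as np,cv2
from scipy.spatial.transform import Rotation as R
from rig import optics,sensors
def rot(q): return R.from_quat([q[1],q[2],q[3],q[0]]).as_matrix()
def ray(n,px):
    p=optics.camera_params(n); d=np.linalg.solve(p['mtx'],np.array([px[0],px[1],1.]))
    return np.array(p['origin']),rot(p['orientation'])@d
def plane(n,px,z):
    o,d=ray(n,px); return o+d*(z-o[2])/d[2]
def tri(p1,p2):
    a,d=ray('top',p1);b,e=ray('scene',p2)
    s=np.linalg.lstsq(np.c_[d,-e],b-a,rcond=None)[0]
    x,y=a+s[0]*d,b+s[1]*e; return (x+y)/2,np.linalg.norm(x-y)
def blue(img,box):
    x0,y0,x1,y1=box
    h=cv2.cvtColor(img,cv2.COLOR_BGR2HSV); m=cv2.inRange(h,(105,120,40),(130,255,255))
    k=np.zeros_like(m);k[y0:y1,x0:x1]=m[y0:y1,x0:x1]; return k
E
python3 - <<'E'
from h import *
T=cv2.imread('pics/top0.png');S=cv2.imread('pics/scene0.png')
C={}
for nm,bt,bs in(('loose',(290,220,350,280),(320,220,370,275)),('shut',(395,215,455,265),(225,275,280,330))):
    a=blue(T,bt);b=blue(S,bs)
    ca=cv2.moments(a,True);cb=cv2.moments(b,True)
    pa=(ca['m10']/ca['m00'],ca['m01']/ca['m00']);pb=(cb['m10']/cb['m00'],cb['m01']/cb['m00'])
    r=cv2.minAreaRect(cv2.findNonZero(a)); 
    bp=np.array([plane('top',q,.052)[:2] for q in cv2.boxPoints(r)])
    e=[bp[1]-bp[0],bp[2]-bp[1]];e=max(e,key=np.linalg.norm)
    C[nm]=tri(pa,pb)[0]
    print(nm,pa,pb,tri(pa,pb),'plane .05',plane('top',pa,.05),plane('scene',pb,.046),'wing yaw',np.degrees(np.arctan2(e[1],e[0])),np.linalg.norm(e))
    # collar: bright low-sat
d=C['shut']-C['loose'];print('axis',np.degrees(np.arctan2(d[1],d[0])),np.linalg.norm(d))
# collar
h=cv2.cvtColor(T,cv2.COLOR_BGR2HSV)
print(h[262,325],h[260,305],h[285,340])
c=np.hstack([cv2.resize(T[205:305,270:370],None,fx=4,fy=4,interpolation=0),cv2.resize(T[190:290,370:470],None,fx=4,fy=4,interpolation=0)])
cv2.imwrite('pics/crop.png',c)
cv2.imwrite('pics/crops.png',np.hstack([cv2.resize(S[205:305,290:390],None,fx=4,fy=4,interpolation=0),cv2.resize(S[260:360,200:300],None,fx=4,fy=4,interpolation=0)]))
# cover corners
for q in((280,215),(449,198),(462,282),(289,300)):print(plane('top',q,.008))
E
```

```text
loose (316.6287878787879, 249.0189393939394) (343.2686567164179, 247.71641791044777) (array([0.57518277, 0.06737628, 0.04252827]), np.float64(0.0018385624292917655)) plane .05 [0.57359121 0.06625942 0.05      ] [0.57827119 0.06627643 0.046     ] wing yaw -12.21893637242482 0.04521185740392053
shut (425.0771812080537, 237.75838926174498) (250.3677758318739, 302.707530647986) (array([ 0.58624164, -0.08312636,  0.04056552]), np.float64(0.0024029868047048537)) plane .05 [ 0.58417757 -0.08257289  0.05      ] [ 0.59095011 -0.0834647   0.046     ] wing yaw -83.29845411499461 0.045988636716304834
axis -85.7974812627257 0.15092115852820573
[ 16  17 162] [ 13  19 165] [ 38  18 113]
[0.63249247 0.12075095 0.008     ]
[ 0.64920692 -0.12859956  0.008     ]
[ 0.52538233 -0.13838158  0.008     ]
[0.50744877 0.10957321 0.008     ]
```

View pics/crop.png

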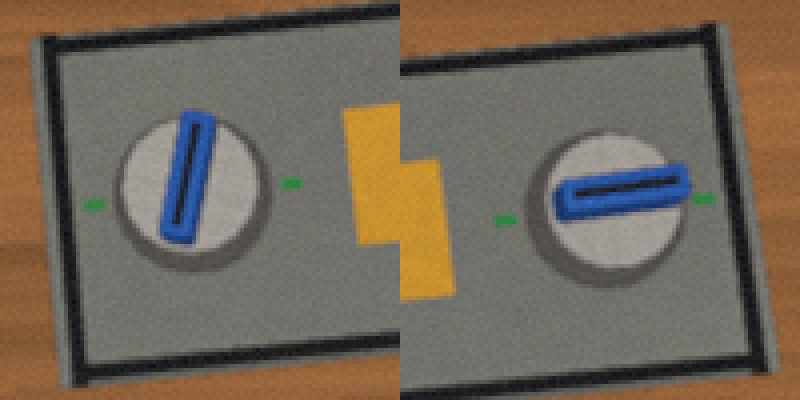

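View pics/crops.png

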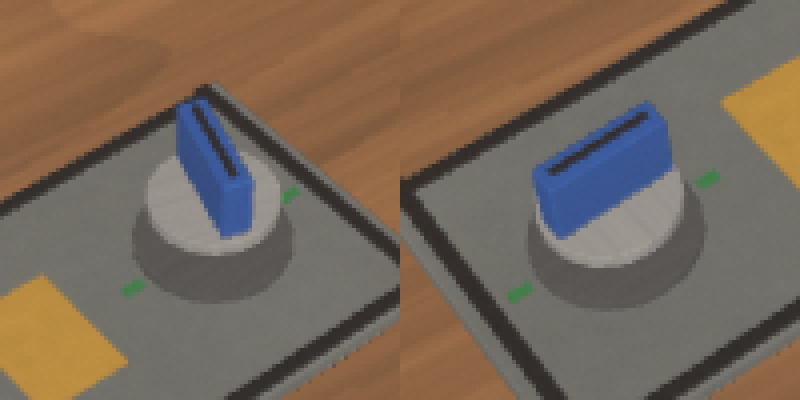

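Run:
```python
from h import *
a=[(318.9,236.4),(314.6,261.3)];b=[(338.8,232.),(348.8,249.5)]
m=lambda l:np.mean(l,0)
print('slot mid tri',tri(m(a),m(b)),plane('top',m(a),.059),plane('scene',m(b),.059))
p=[plane('top',q,.059) for q in a];d=p[0]-p[1];print('top yaw',np.degrees(np.arctan2(d[1],d[0])))
p=[plane('scene',q,.059) for q in b];d=p[0]-p[1];print('scene yaw',np.degrees(np.arctan2(d[1],d[0])))
print('collar',plane('top',(317.5,251),.033),plane('scene',(343.2,255.5),.033))
# cover long edges yaw
for u,v in (((280,215),(449,198)),((289,300),(462,282))):
    d=plane('top',v,.008)-plane('top',u,.008);print(np.degrees(np.arctan2(d[1],d[0])))
for u,v in (((92,205),(292,184)),):
    g=lambda q:(270+q[0]/4,205+q[1]/4)
    d=plane('top',g(v),.008)-plane('top',g(u),.008);print('marks',np.degrees(np.arctan2(d[1],d[0])))
d=plane('top',(370+704/4-0,190+200/4),.008)-plane('top',(270+92/4,205+205/4),.008);print('marks long',np.degrees(np.arctan2(d[1],d[0])))
o=sensors.get_obs();M=rot(o['ee_rot']);print(M)
```

```text
slot mid tri (array([0.57406552, 0.06760228, 0.05494013]), np.float64(0.003953533565415602)) [0.57245348 0.06571068 0.059     ] [0.57812528 0.06708581 0.059     ]
top yaw -11.221268706014259
scene yaw 167.08039995348767
collar [0.57331358 0.06582458 0.033     ] [0.58031727 0.06489793 0.033     ]
-86.1650897130598
-85.86323254239862
marks -85.85903525157731
marks long -88.19830745935776
[[-8.99213023e-01  4.37510353e-01 -7.93572052e-04]
 [ 4.37511073e-01  8.99211580e-01 -1.61113649e-03]
 [ 8.70028541e-06 -1.79595147e-03 -9.99998387e-01]]
```

Run:
```python
from h import *
print('base',plane('scene',(455,150),0),'top nozzle tri',tri((5,360),(468,25)),tri((70,355),(465,75)))
print('bowl',plane('scene',(570,215),0))
```

```text
base [0.45269156 0.40808269 0.        ] top nozzle tri (array([0.44945124, 0.3747737 , 0.23362223]), np.float64(0.01368200382694701)) (array([0.45682968, 0.36235722, 0.1567395 ]), np.float64(0.03943587356894278))
bowl [0.68606267 0.43083804 0.        ]
```

Emit:
servo_tool([
  [-22,-45,0,0,50],
  [-22,-45,0,0,50],
  [-22,-45,0,0,50],
  [-22,-45,0,0,50],
  [-50,-5,0,0,50],
])

```text
time: 0.72
position: [0.27, 0.2393, 0.2279]
ee_rot: [-0.001, 0.221, 0.975, -0.003]
contact_force: [1.2, 1.6, -1.1]
opening: 0.0499
```

Emit:
servo_tool([
  [-57,-5,0,0,50],
  [-57,-5,0,0,50],
  [-57,-5,0,0,50],
  [-57,-5,0,0,50],
  [-57,-5,0,0,50],
])

```text
time: 1.35
position: [0.5215, 0.0877, 0.227]
ee_rot: [-0.002, 0.221, 0.975, -0.002]
contact_force: [1.0, 1.1, -0.0]
opening: 0.0503
```

Emit:
servo_tool([
  [-30,2,20,0,50],
  [-28,2,30,0,50],
  [0,0,40,-0.12,50],
  [0,0,37,-0.12,50],
  [0,0,0,0,50],
])

```text
time: 1.98
position: [0.5807, 0.0613, 0.0939]
ee_rot: [-0.002, 0.103, 0.995, -0.002]
contact_force: [-0.9, -0.1, -0.7]
opening: 0.0501
```

```bash
cat > st.py <<'E'
from h import *
o=sensors.get_obs();M=rot(o['ee_rot'])
print(o['time'],o['position'],'yaw',np.degrees(np.arctan2(M[1,0],M[0,0])),'z',M[:,2],o['contact_force'],o['opening'],o['qpos'])
t=np.array([.5755,.0665,.036]);print('tool delta mm',M.T@(t-o['position'])*1000)
E
python3 st.py
python3 -c "
from h import *
for n in('top','scene'):cv2.imwrite(f'pics/{n}1.png',optics.read_camera(n))
a=cv2.imread('pics/top1.png')[140:380,200:500];b=cv2.imread('pics/scene1.png')[140:380,180:480]
cv2.imwrite('pics/c1.png',cv2.resize(np.hstack([a,b]),(800,320)))"
```

```text
1.975 [0.58065559 0.06125924 0.09389579] yaw 168.21960948256705 z [-0.00498181 -0.00329227 -0.99998217] [-0.86322183 -0.09602217 -0.70653113] 0.0500522629681835 [ 0.10661676  0.45059    -0.22377447  0.90173577 -0.00274344  0.31222173]
tool delta mm [ 5.87346095  4.32335224 57.9031893 ]
```

View pics/c1.png

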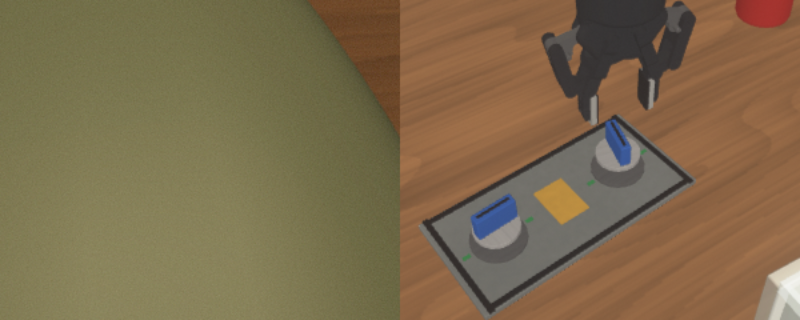

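The top view is blocked by the arm. The scene view shows the open jaws above and behind the undone stud, roughly lined up with its wing.

Emit:
servo_tool([
  [6,4,0,0,50],
  [0,0,15,0,50],
  [0,0,15,0,50],
  [0,0,0,0,50],
  [0,0,0,0,50],
])

```text
time: 2.7
position: [0.5811, 0.0681, 0.07]
ee_rot: [0.005, 0.103, 0.995, -0.0]
contact_force: [0.6, -0.2, -0.4]
opening: 0.0501
```

```bash
python3 st.py
python3 -c "
from h import *
b=optics.read_camera('scene')[160:310,240:440]
cv2.imwrite('pics/c2.png',cv2.resize(b,(800,600)))"
```

```text
2.7 [0.58110917 0.06809596 0.06995426] yaw 168.11855684121656 z [ 0.00955948 -0.0015378  -0.99995312] [ 0.57646338 -0.16969895 -0.43796351] 0.05009930230824611 [ 0.1181038   0.46482272 -0.27075213  0.82590962 -0.00265348  0.32545951]
tool delta mm [ 5.48854934 -2.73232719 33.90150274]
```

View pics/c2.png

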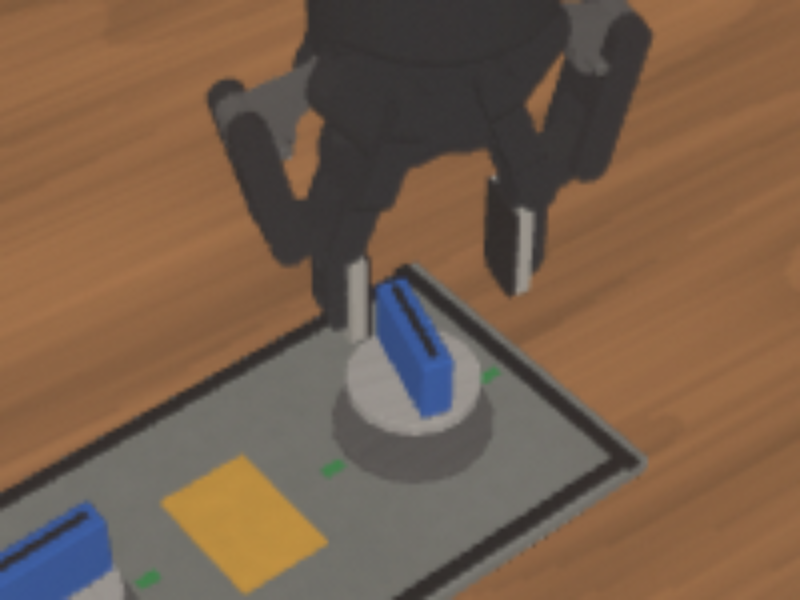

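```bash
python3 -c "
from h import *
for z in(.070,.076):
    a,b=plane('scene',(240+357/4,160+338/4),z),plane('scene',(240+520/4,160+292/4),z);print(z,a,b,(a+b)/2)
"
```

```text
0.07 [0.5818849  0.04091684 0.07      ] [0.59484151 0.09818794 0.07      ] [0.58836321 0.06955239 0.07      ]
0.076 [0.5867874  0.03769102 0.076     ] [0.59957676 0.09422284 0.076     ] [0.59318208 0.06595693 0.076     ]
```

Emit:
servo_tool([
  [4,-2,8,0,50],
  [2,0,10,0,50],
  [2,0,10,0,50],
  [1,0,4,0,50],
  [0,0,0,0,50],
])

```text
time: 3.38
position: [0.5711, 0.0677, 0.0353]
ee_rot: [0.004, 0.104, 0.995, -0.0]
contact_force: [1.1, 0.2, 0.1]
opening: 0.0497
```

```bash
python3 st.py
python3 -c "
from h import *
b=optics.read_camera('scene')[160:310,240:440]
cv2.imwrite('pics/c3.png',cv2.resize(b,(800,600)))"
```

```text
3.375 [0.57107766 0.06771297 0.03532787] yaw 168.0973650054214 z [ 0.00862461 -0.00165644 -0.99996144] [1.07378952 0.21997929 0.14182973] 0.04967174025946616 [ 0.11950867  0.48711213 -0.33954557  0.73577289 -0.0026729   0.32723696]
tool delta mm [-4.58315639 -0.27468248 -0.63194947]
```

View pics/c3.png

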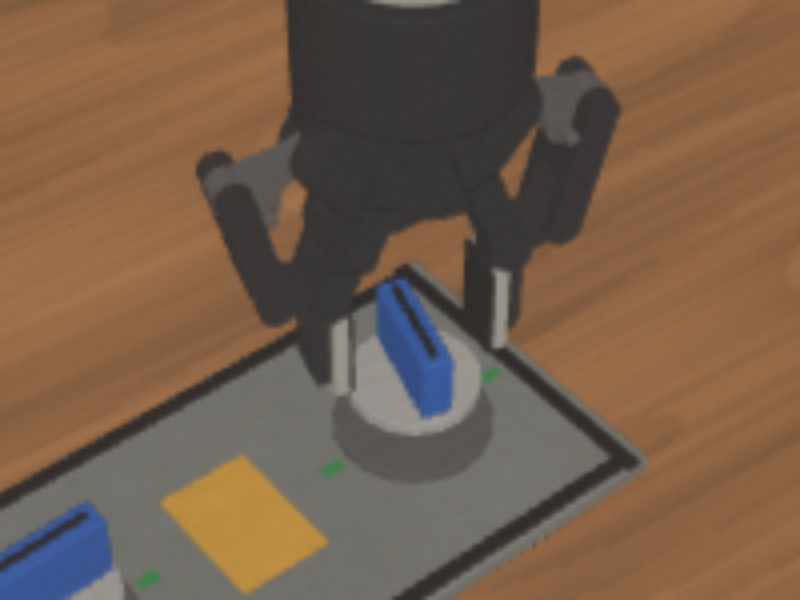

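Emit:
servo_tool([
  [-5,0,-2,0,50],
  [0,0,0,0,50],
  [0,0,0,0,0],
  [0,0,0,0,0],
  [0,0,0,0,0],
])

```text
time: 4.05
position: [0.5779, 0.0665, 0.039]
ee_rot: [0.006, 0.104, 0.995, -0.0]
contact_force: [-0.2, -0.8, 1.1]
opening: 0.0106
```

```bash
python3 st.py
python3 -c "
from h import *
b=optics.read_camera('scene')[160:310,240:440]
cv2.imwrite('pics/c4.png',cv2.resize(b,(800,600)))"
```

```text
4.05 [0.57786505 0.06646806 0.03901885] yaw 168.08307941267174 z [ 0.01157125 -0.00186886 -0.9999313 ] [-0.15998857 -0.83044722  1.13599919] 0.010621508358743068 [ 0.11628215  0.49054796 -0.32118257  0.74778922 -0.00319874  0.32425033]
tool delta mm [ 2.35586127 -0.45878949  2.99121747]
```

View pics/c4.png

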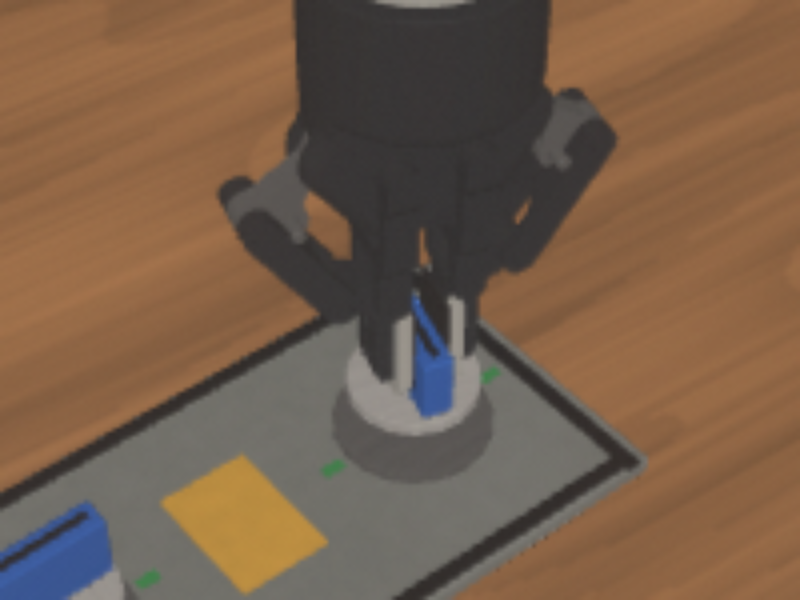

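The pads hold the wing, which sticks out evenly front and back. Now I press.

Emit:
servo_tool([
  [0,0,4,0,0],
  [0,0,4,0,0],
  [0,0,4,0,0],
  [0,0,0,0,0],
  [0,0,0,0,0],
])

```text
time: 4.72
position: [0.578, 0.0665, 0.0272]
ee_rot: [0.006, 0.104, 0.995, -0.0]
contact_force: [-1.3, -0.0, 5.6]
opening: 0.0108
```

```bash
python3 st.py
python3 -c "
from h import *
b=optics.read_camera('scene')[160:310,240:440]
cv2.imwrite('pics/c5.png',cv2.resize(b,(800,600)))"
```

```text
4.725 [0.57797313 0.06646869 0.02721292] yaw 168.08510018601498 z [ 0.01218617 -0.00173729 -0.99992424] [-1.31360252 -0.01482145  5.63458152] 0.010849633072408795 [ 0.11622865  0.50343244 -0.33548471  0.71997636 -0.00313877  0.32415919]
tool delta mm [ 2.31819853 -0.47276484 -8.81661012]
```

View pics/c5.png

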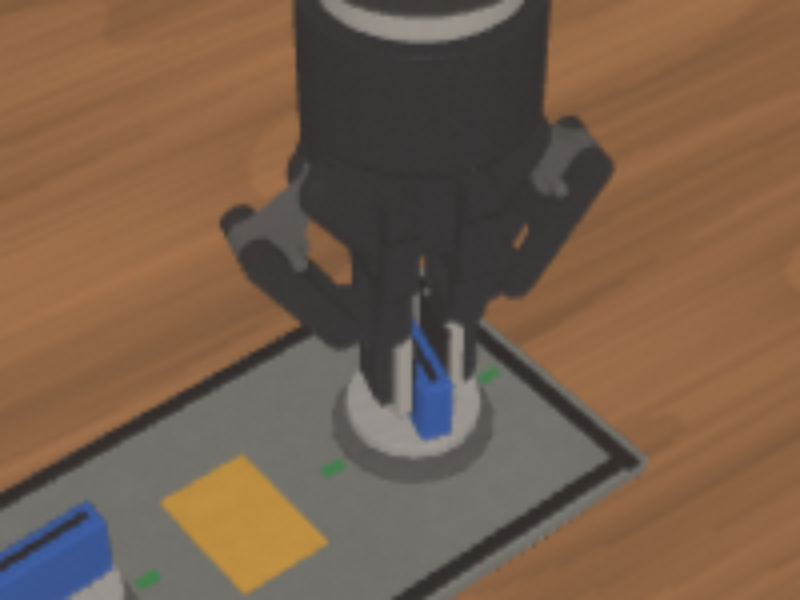

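The stud has gone down about 12 mm and the force of 5.6 N fits the spring. Now I turn it clockwise.

Emit:
servo_tool([
  [0,0,0,0.1,0],
  [0,0,0,0.15,0],
  [0,0,0,0.15,0],
  [0,0,0,0.15,0],
  [0,0,0,0,0],
])

```text
time: 5.4
position: [0.577, 0.0646, 0.0276]
ee_rot: [0.006, 0.379, 0.925, -0.001]
contact_force: [-1.6, -0.2, 5.9]
opening: 0.0104
```

```bash
python3 st.py
```

```text
5.4 [0.57701794 0.0646361  0.0275768 ] yaw 135.47974306400232 z [ 0.01080801 -0.00588938 -0.99992425] [-1.55051209 -0.1628943   5.92461971] 0.010435822880817364 [ 0.11546782  0.50253822 -0.33597672  0.72222345 -0.00709543  0.89243721]
tool delta mm [ 2.2893264   0.29319615 -8.44994104]
```

Emit:
servo_tool([
  [1,0,0,0.15,0],
  [1,0,0,0.15,0],
  [0,0,0,0.15,0],
  [0,0,0,0.15,0],
  [0,0,0,0.13,0],
])

```text
time: 6.02
position: [0.5746, 0.0636, 0.0278]
ee_rot: [0.007, 0.693, 0.721, -0.001]
contact_force: [-1.9, -1.3, 5.3]
opening: 0.0108
```

Emit:
servo_tool([
  [0,0,0,0,0],
  [0,0,0,0,0],
  [0,0,0,0,0],
  [0,0,0,0,0],
  [0,0,0,0,0],
])

```text
time: 6.65
position: [0.5745, 0.0636, 0.0284]
ee_rot: [0.007, 0.694, 0.72, -0.001]
contact_force: [-2.0, -1.3, 5.8]
opening: 0.0106
```

```bash
python3 st.py
python3 -c "
from h import *
b=optics.read_camera('scene')[160:310,240:440]
cv2.imwrite('pics/c6.png',cv2.resize(b,(800,600)))"
```

```text
6.65 [0.57452318 0.06357419 0.02836044] yaw 92.17830734055602 z [ 0.00919949 -0.01164141 -0.99988992] [-1.96075217 -1.26299618  5.8028195 ] 0.010550821846866542 [ 0.11721212  0.49943723 -0.33930769  0.72427573 -0.01263769  1.64988824]
tool delta mm [ 2.79481192  1.15442584 -7.66379156]
```

View pics/c6.png

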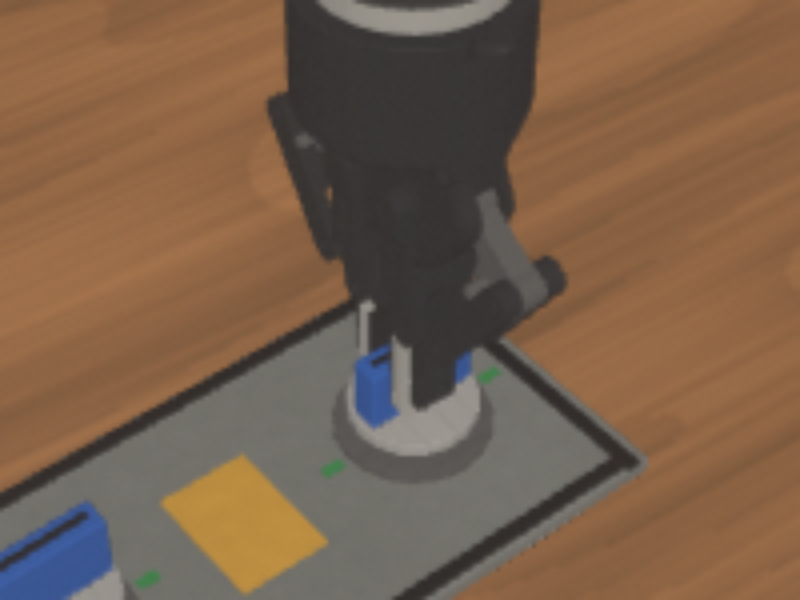

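The wing now lies along the cover, and tool yaw 92° puts the turn at about 1.60. I let go and rise.

Emit:
servo_tool([
  [0,0,0,0,40],
  [0,0,0,0,40],
  [0,0,0,0,40],
  [0,0,0,0,40],
  [0,0,-10,0,40],
])

```text
time: 7.32
position: [0.5746, 0.0641, 0.0373]
ee_rot: [0.007, 0.693, 0.721, -0.001]
contact_force: [-0.8, -0.5, 0.0]
opening: 0.0398
```

Emit:
servo_tool([
  [0,0,-30,0,40],
  [0,0,-40,0,40],
  [0,0,-40,0,40],
  [40,0,-20,0,40],
  [40,0,0,0,40],
])

```text
time: 7.95
position: [0.569, 0.1448, 0.1726]
ee_rot: [0.006, 0.695, 0.719, -0.002]
contact_force: [0.7, -0.3, -0.0]
opening: 0.0398
```

Emit:
servo_tool([
  [0,50,0,0,40],
  [0,-60,0,0,40],
  [0,-60,0,0,40],
  [0,-60,0,0,40],
  [0,0,0,0,40],
])

```text
time: 8.57
position: [0.4385, 0.144, 0.1653]
ee_rot: [0.002, 0.693, 0.72, -0.006]
contact_force: [1.2, -0.2, 0.2]
opening: 0.0403
```

```bash
python3 st.py
python3 -c "
from h import *
for n in('top','scene'):cv2.imwrite(f'pics/{n}7.png',optics.read_camera(n))
a=cv2.imread('pics/top7.png')[140:380,200:500];b=cv2.imread('pics/scene7.png')[180:420,180:480]
cv2.imwrite('pics/c7.png',cv2.resize(np.hstack([a,b]),(800,320)))"
```

```text
8.575 [0.43852484 0.14398099 0.16534572] yaw 92.19079454418394 z [-0.00554423 -0.01257442 -0.99990557] [ 1.19243752 -0.16949653  0.24922277] 0.04034039319211906 [ 0.32428868  0.20017892 -0.3986888   0.98119111 -0.0101526   1.85693264]
tool delta mm [-81.05636281 134.69558598 129.54836584]
```

View pics/c7.png

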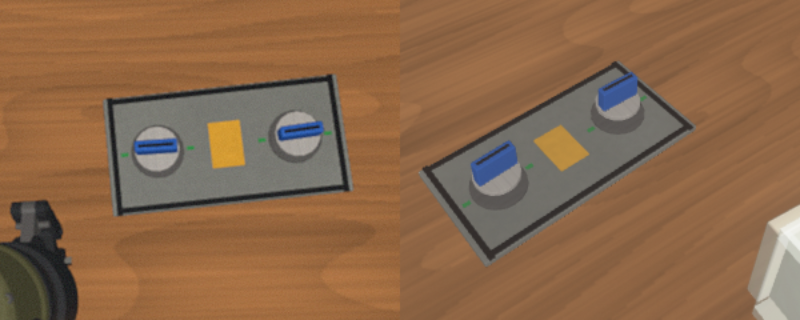

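Run:
```python
from h import *
T=cv2.imread('pics/top7.png');S=cv2.imread('pics/scene7.png')
for nm,bt,bs in(('loose',(290,220,350,280),(320,220,370,275)),('shut',(395,215,455,265),(225,275,280,330))):
    a=blue(T,bt);b=blue(S,bs)
    f=lambda m:(lambda c:(c['m10']/c['m00'],c['m01']/c['m00']))(cv2.moments(m,True))
    out=[]
    for n,m in(('top',a),('scene',b)):
        q=cv2.boxPoints(cv2.minAreaRect(cv2.findNonZero(m)));bp=np.array([plane(n,x,.05)[:2] for x in q])
        e=max([bp[1]-bp[0],bp[2]-bp[1]],key=np.linalg.norm);out.append(np.degrees(np.arctan2(e[1],e[0]))%180)
    print(nm,tri(f(a),f(b)),'yaw top,scene',out)
c=np.hstack([cv2.resize(T[205:305,270:370],None,fx=4,fy=4,interpolation=0),cv2.resize(S[205:305,290:390],None,fx=4,fy=4,interpolation=0)])
cv2.imwrite('pics/crop7.png',c)
```

```text
loose (array([0.57459161, 0.0676051 , 0.03981625]), np.float64(0.00127378756500957)) yaw top,scene [np.float64(92.19754002698605), np.float64(93.06567923667373)]
shut (array([ 0.58624376, -0.08310671,  0.04055608]), np.float64(0.0024399500792219495)) yaw top,scene [np.float64(96.70154588500546), np.float64(97.14669221780831)]
```

View pics/crop7.png

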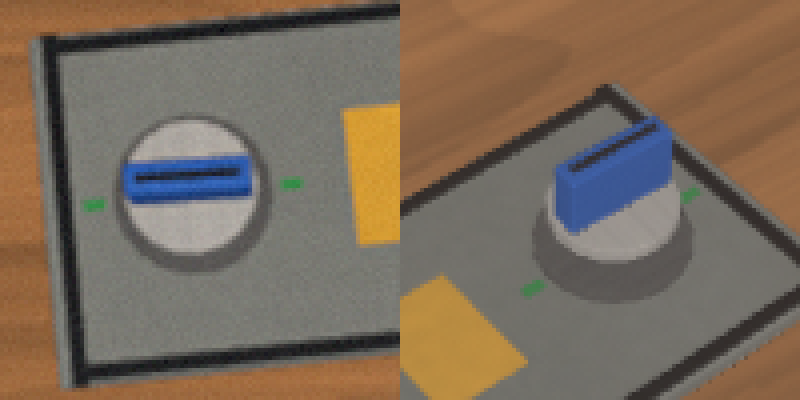

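```bash
python3 -c "
from rig import hand_in;print(hand_in())"
```

```text
the job is handed in; nothing more can be done
None
```

I pressed the undone stud down about 11–12 mm, turned it about 1.3 rad clockwise and let go. I then moved the arm clear and handed the job in at about 8.7 s.

- **Turn:** after release, its wing yaw measures 92–93° and the cover's axis is at about 94°. That puts the turn at about 1.60 rad.
- **Catch:** its wing sits within 1 mm of the fastened stud's height (39.8 mm against 40.6 mm), so it has sprung up to its catch at about 4 mm. Before the turn it measured 42.5 mm. This is a camera estimate, good to about 2 mm.
- **Other stud:** its measured position is unchanged to within 0.1 mm, and its wing yaw is still 96.7°.
- **Forces:** the highest force I saw reported was about 6 N along the vertical. The arm touched nothing when I handed in.

One disagreement: the two cameras placed the undone stud about 5 mm apart in x. I aimed near the middle of the two, and the grip was good.

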